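# Reset an oven controller held in the bench vise

### The arm

A 7-joint arm with a two-finger parallel gripper is mounted at the origin on the work surface. World frame = base frame: x ahead of the robot, y to its left, z up, the work surface at z = 0. Lengths are in mm, angles in degrees, forces in N, time in s.
With the tool pointing down it reaches from about 425 to 1025 mm from the base axis. Payload 9.4 kg.
Tool frame: the origin (TCP) lies midway between the tips of the shut fingers; the grasp point (between the pads) lies ctrl.hold_point_z behind it (ctrl.hold_point_z is the distance from the TCP to the grasp point, in mm); z points along the fingers, y is the line along which they close (so a half turn about z gives the same grasp; the last joint's range is limited). The gripper opens to 93 mm and grips with 3 to 60 N. Pads are 15 mm wide; open, the fingers measure 128 mm over their backs; the gripper's body (75 mm by 188 mm) begins 65 mm behind the grasp point.
Start: joints at [66.48, 34.337, -0.143, 91.639, 0.103, 54.024, -4.572], TCP at [237.526, -684.986, 218.618] pointing down, gripper open.
Joint ranges: [-147.43, 147.43], [-19.82, 112.94], [-74.19, 73.91], [6.32, 146.72], [-59.91, 239.91], [6.04, 106.73], [-150.56, 150.56]. Speed limits (degrees/s): [127.2, 127.2, 172.46, 172.46, 180, 180, 180].

### API

Orientations are given as a 3x3 rotation matrix whose columns are the frame's x, y, z axes.
In Python, from rig import ctrl gives the robot as it stands.
- The arm moves only by the tool carry_out, never from a script. Its argument "deltas" is a list that holds one entry, the list of rows, each a list of 7 numbers: the shift along the tool's x, y, z normalised to -1 to 1, where 1 is 250 mm, then the turn, a rotation vector about the tool's x, y, z normalised to -1 to 1, where 1 is pi rad, then the opening, from 0 (shut) to 1 (fully open). In form: [[[dx, dy, dz, ax, ay, az, gripper], ...]]. A call has 1 to 10 rows; each row is the pose to reach, as a shift and turn from the pose commanded when the call began, along the tool's axes at that moment, turning the shorter way round; what a row does not reach only later rows make up. A row lasts 1/8 s, in which the tool goes at most 62.5 mm and 10.7 degrees, less where a joint would pass 70% of its speed; a pose out of reach is approached as far as the arm can. A call with a number of a shift or a turn outside -1 to 1 is refused whole. A call with a gripper value outside its range is refused whole. The fingers move at their own pace and stop on an object; the grip force is fixed at half the most. Time passes only in rows, so rows that repeat a pose let the fingers close. It gives the time, the measured TCP pose, the force, the opening and the grip force at its end, in the units of the state.
- ctrl.get_state(): the state, without advancing time (a new reading comes with each control period).
- ctrl.camera(name): name is "scene" or "top" or "wrist"; returns a dict with "frame" (420x560x3 uint8, red, green, blue), "fovy" (degrees; the focal length in pixels is half the picture's height over the tangent of half this angle, whatever the lens; pixels are square), "cx", "cy" (the principal point, pixels), "origin" and "attitude" of the camera in the world; the wrist camera has in their place "tool_from_camera" (4x4, takes a point from camera to tool coordinates, whose origin is the TCP and whose axes are the flange's). Camera axes: x right, y up, looking along -z (the intrinsics and any distortion apply to the point x, -y, -z); pixel columns grow to the right and rows downward; lengths in mm; the calibration is good to about 2 mm. The wrist camera is an equidistant fisheye: a pixel r from the principal point sees the ray r / f radians off the axis. A picture is of the moment at which its call begins: read the wrist's pose just before it. There is no depth.
- ctrl.close_job(): hands the job in; it is judged then, once.
The state is a dict: "time_s": time; "joint_pos": joint angles; "joint_vel": joint speeds; "effort": joint torques, N m; "position": TCP position; "eef_rot": TCP orientation; "contact_force": force on the tool from outside, world axes, zero at the start; "wrist_torque": the same for the moment, N m; "gripper_width": finger opening in mm; "grasp_force": force on a finger pad.
Only numpy, scipy, OpenCV 4.12 (cv2) and the standard library are available. Lean on these libraries where they do the work, as an engineer would, in place of code of your own. Each camera call takes 0.05 s, during which the arm holds its last target. There are 200 camera calls.

### The job

The oven controller stands loose in the open bench vise: first crank the red handle clockwise until the jaw has slid onto the controller and grips it firmly. Then take the yellow-handled stylus out of the wooden stand, reach its steel tip down through the hole in the controller's face and push the recessed orange reset button all the way down. Finish while still holding the stylus and keeping the button fully down; leave the controller seated flat in the vise and everything else on the bench where it is.

Things in the scene. Friction and masses are not known exactly. Their poses are not given: they have to be found in the camera images.
- vise: Blue bench vise bolted down. Origin on the table, midway between the jaws; x from crank to fixed jaw, y along the jaws, z up. Bed at z = 25 mm; fixed jaw's face at x = +24 mm, jaw tops 70 mm, jaws 100 to 110 mm long. End block at x = -95 to -75 mm, 70 mm wide, top z = 85 mm; screw axis along x at y = 0, z = 60 mm.
- vise_jaw: Moving jaw, 24 mm thick, 100 mm long, top about 68 mm above the table. Origin on the middle of the lower edge of its gripping face; it slides to the vise's +x, 4.5 mm for each radian of the crank.
- crank (a joint): Crank angle (rad), 0 to 2.8, growing as the vise tightens (clockwise, seen looking along the vise's +x): at 0 the handle is on the left (+y), 10 deg above level; at 1.4 straight up. Starts at 0 to 0.5; the jaw meets the controller near 2.3, stiffly. Turns with 5 N at the handle (10 N at 2 rad/s), stays where left. Grips firmly once 8 to 15 N at the handle is felt, 0.05 to 0.1 rad past first contact: no need to force it on.
- crank_axis (a point): Point on the crank's axis in the plane of the handle's circle: 145 mm from the vise's origin along its -x, 60 mm above the table. In the vise's frame crank_handle = crank_axis + 45 mm * (0, -sin(a), cos(a)) with a = crank - 1.4.
- crank_handle (a point): Grip point near the middle of the red crank handle: a sleeve 16 mm thick, 55 mm long, level along the vise's x, free to spin on its pin, so it can be pinched from above across the vise's y and carried round without turning the gripper. The sleeve runs 30 mm from here towards the vise (there the 12 mm crank arm begins) and 25 mm away from it.
- controller: Grey oven controller, 48 mm (x) by 96 mm (y) by 60 mm tall, 0.25 to 0.45 kg, loose, standing on the vise bed with its face up (face 85 mm above the table) between the jaws; black display, white keys and the hole on the face. Origin in the middle of its underside.
- aperture (a point): Centre of the round hole's mouth in the controller's face: 17 mm wide, 28 mm from the face's middle along the controller's +y; straight down, 32 mm deep.
- reset_button (a joint): How far the orange reset button is pushed in (m), 0 up to 0.005 fully down; it counts as down beyond 0.004. A spring: starts to move at 1.5 N, 5 N fully down.
- button_top (a point): Centre of the orange button's top, 13.6 mm wide, 20 mm below the controller's face, in the hole, when not pressed.
- stand: Fixed wooden tool stand, 50 by 130 by 62 mm tall, y along its long side, origin under its middle. Two 11 mm holes, 56 mm deep, at y = +40 and -40 mm: the stylus is in one, the thermometer in the other, and which varies.
- stylus: Stylus, 35 to 65 g, standing tip down in the stand. Square yellow handle 14 x 14 mm from 50 to 116 mm above the tip, its lower end resting on the stand's top; below it a steel shank 6 mm thick, 50 mm long. Origin at the tip, z up to the handle, x and y square to its faces, which are within 0.15 rad of the stand's.
- stylus_grip (a point): On the handle's axis, 88 mm above the tip: where to grip (28 mm of handle above it, 38 mm below).
- stylus_tip (a point): The tip of the stylus.
- thermometer: Bystander: steel dial thermometer standing in the stand's other hole, dial 44 mm wide, top 89 mm above its tip and 101 mm above the table. Origin at its tip.
- bread_tin: Bystander: empty bread tin 120 by 220 by 90 mm, origin under its middle.
- jar: Bystander: jar 68 mm wide, 100 mm tall, origin under its middle.
- mug: Bystander: blue mug 80 mm wide, 90 mm tall, origin under its middle.
- screwdriver: Bystander: blue screwdriver 200 mm long lying on the table, origin under its middle.
- oven_knob: Bystander: black oven knob, 44 mm wide, 22 mm tall, origin under its middle.
- screw_tray: Bystander: green tray 100 by 140 by 30 mm, origin under its middle.
Mind the look-alikes: they are no part of the job. Of the things that look like the stylus, the smaller one is meant.

How it is judged:
By the outcome, as a careful person would: the job done as asked, in the order asked, and still so for the second after the job is handed in, while the arm keeps its last pose, push and grip.
It also fails if it takes over 54 s, if anything falls off the work surface, if the arm or the gripper's body presses on something with over 40 N, if the wrist force passes 120 N, or if a joint passes its speed limit or range.

## Working session

There is one attempt and no reset: what is moved stays moved. The work goes in short steps, Python scripts to look and compute and a tool call to move; the robot and the scene stay as the last step left them, time stands still between calls to the robot, and variables do not carry over. Pictures are saved under pics/ and viewed, at most 10 in all, crops included, and the job is handed in when it is done.

Besides the shell and the picture viewer there is one more tool, called after "Request:" as a command line: name --argument value ..., lists and objects as JSON in quotes. carry_out: Moves the arm, as the interface text tells. Its arguments: {"type":"object","properties":{"deltas":{"type":"array","items":{"type":"array","items":{"type":"array","items":{"type":"number","minimum":-1,"maximum":1}}}}},"required":["deltas"]}

```bash
mkdir -p pics; cat > h.py <<'E'
import numpy as np, cv2
from rig import ctrl
def cam(n):
    s=ctrl.get_state(); c=ctrl.camera(n); c['s']=s; return c
def save(c,fn,crop=None,k=1):
    im=c['frame'][:,:,::-1]
    if crop: x0,y0,x1,y1=crop; im=im[y0:y1,x0:x1]
    cv2.imwrite('pics/'+fn,cv2.resize(im,None,fx=k,fy=k,interpolation=cv2.INTER_CUBIC))
def ray(c,u,v,name):
    f=c['frame'].shape[0]/2/np.tan(np.radians(c['fovy'])/2)
    x,y=(u-c['cx']),(v-c['cy'])
    if name=='wrist':
        r=np.hypot(x,y); t=r/f
        d=np.array([np.sin(t)*x/max(r,1e-9),-np.sin(t)*y/max(r,1e-9),-np.cos(t)])
        T=np.array(c['tool_from_camera']);R=np.array(c['s']['eef_rot']);p=np.array(c['s']['position'])
        return p+R@T[:3,3], R@T[:3,:3]@d
    d=np.array([x/f,-y/f,-1]); 
    return np.array(c['origin']),np.array(c['attitude'])@d
def onz(c,u,v,z,name):
    o,d=ray(c,u,v,name); return o+d*(z-o[2])/d[2]
E
python3 - <<'E'
from h import *
a=cam('scene');save(a,'s.png',k=1.4);b=cam('top');save(b,'t.png',k=1.4)
for c in(a,b):print({k:v for k,v in c.items() if k not in('frame','s')})
s=ctrl.get_state();print(s,ctrl.hold_point_z)
c=cam('wrist');print({k:v for k,v in c.items() if k not in('frame','s')})
E
```

```text
{'fovy': 47.32857454178345, 'cx': 275.14820638601736, 'cy': 210.0197308156265, 'origin': array([1118.5667248 , -972.59727592, 1082.30500433]), 'attitude': array([[ 0.83736918, -0.3673304 ,  0.40482246],
       [ 0.54656437,  0.55048488, -0.63105767],
       [ 0.00895802,  0.74968978,  0.66172878]])}
{'fovy': 56.832453040279155, 'cx': 275.3971805745803, 'cy': 210.30751662718143, 'origin': array([ 351.76833307,  -44.49255133, 1051.4545984 ]), 'attitude': array([[-0.00362543,  0.98259479, -0.18572652],
       [-0.99996525, -0.00216791,  0.00805017],
       [ 0.00750742,  0.18574925,  0.9825685 ]])}
{'time_s': 0.1, 'joint_pos': array([66.48173706, 34.37804317, -0.146205  , 91.67563008,  0.10200545,
       54.02640207, -4.57032795]), 'joint_vel': array([ 0.07142117,  0.03139195,  0.0093003 , -0.0312288 ,  0.05231691,
       -0.00036522,  0.00018406]), 'effort': array([ 5.66591945e-03, -7.66552734e+01,  1.50271352e+00, -2.52939230e+01,
       -5.22309216e-02,  1.35257113e-02,  4.31246156e-05]), 'position': array([ 237.36635278, -684.57060069,  217.87451815]), 'eef_rot': array([[ 9.44785217e-01,  3.27689763e-01, -5.59431919e-04],
       [ 3.27690222e-01, -9.44784359e-01,  1.27824614e-03],
       [-1.09674353e-04, -1.39098842e-03, -9.99999027e-01]]), 'contact_force': array([-0.92284025,  0.54396132,  0.46123014]), 'wrist_torque': array([ 0.06745448, -0.02444564,  0.02278179]), 'grasp_force': 0.0, 'gripper_width': 93.19364118983911} 18.8
{'fovy': 65.70646984690485, 'cx': 281.48861745352093, 'cy': 209.83109054026426, 'tool_from_camera': array([[ 4.06978001e-07,  9.64573473e-01,  2.63814357e-01,
         7.25151962e+01],
       [ 9.99999189e-01, -3.36437049e-04,  1.22855814e-03,
        -1.00649667e+00],
       [ 1.27379151e-03,  2.63814143e-01, -9.64572691e-01,
        -1.65661713e+02],
       [ 0.00000000e+00,  0.00000000e+00,  0.00000000e+00,
         1.00000000e+00]])}
```

View pics/s.png

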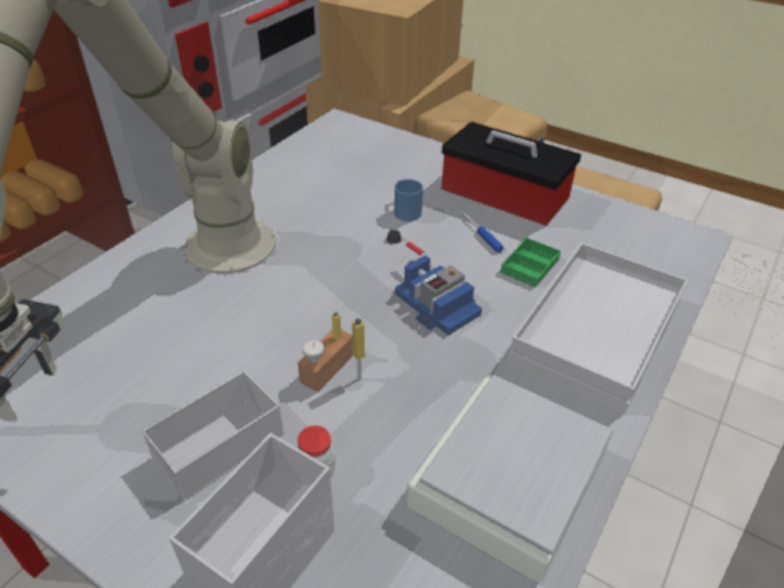

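View pics/t.png

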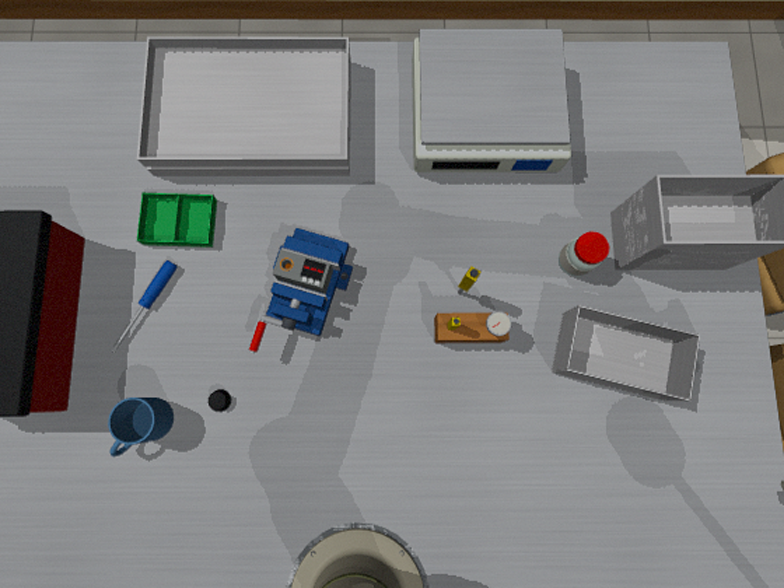

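Top view: two stylus look-alikes, the one in the wooden stand at about (455,323) zoomed, and a bigger one standing alone at (470,278). The one meant is in the stand: it is smaller and in a stand hole. The red crank handle is at (258,336), and the controller is at (305,270) with the hole at (286,265).

```bash
python3 - <<'E'
from h import *
c=cam('top');s=cam('scene')
A=cv2.resize(c['frame'][150:260,170:380],None,fx=3.8,fy=3.8,interpolation=cv2.INTER_CUBIC)
B=cv2.resize(s['frame'][170:290,200:360],None,fx=1.6,fy=1.6,interpolation=cv2.INTER_CUBIC)
B=np.pad(B[:182],((0,182-min(182,B.shape[0])),(0,A.shape[1]-B.shape[1]),(0,0)))
cv2.imwrite('pics/crop.png',np.vstack([A,B])[:,:,::-1])
hsv=cv2.cvtColor(c['frame'],cv2.COLOR_RGB2HSV)
def blobs(lo,hi,z,win,mn=5):
    m=cv2.inRange(hsv,np.array(lo),np.array(hi));w=np.zeros_like(m);x0,y0,x1,y1=win;w[y0:y1,x0:x1]=m[y0:y1,x0:x1]
    for ct in cv2.findContours(w,cv2.RETR_EXTERNAL,cv2.CHAIN_APPROX_NONE)[0]:
        if cv2.contourArea(ct)<mn: continue
        r=cv2.minAreaRect(ct);bp=cv2.boxPoints(r)
        print(np.round(r[0],1),np.round(r[1],1),cv2.contourArea(ct),[onz(c,*p,z,'top')[:2].round(0).tolist() for p in [r[0],*bp]])
print('red');blobs([0,150,100],[6,255,255],75,(160,220,200,260))
print('orange btn');blobs([7,100,120],[20,255,255],65,(195,180,215,200),2)
print('stand');blobs([5,90,60],[18,255,255],62,(300,215,380,255),50)
print('yellow');blobs([22,120,80],[35,255,255],128,(300,180,380,255))
print('blue');blobs([100,120,40],[125,255,255],69,(180,150,260,250),50)
E
```

```text
red
[183.6 239.7] [ 5.4 21.2] 90.5 [[461.0, 179.0], [438.0, 193.0], [489.0, 178.0], [485.0, 165.0], [434.0, 180.0]]
orange btn
[206.7 189.4] [3.9 8.9] 13.0 [[594.0, 127.0], [587.0, 137.0], [607.0, 125.0], [602.0, 116.0], [581.0, 128.0]]
[201.6 187.5] [4.  8.9] 3.0 [[599.0, 140.0], [590.0, 149.0], [612.0, 141.0], [609.0, 131.0], [586.0, 139.0]]
stand
[336.5 233.5] [21. 53.] 819.5 [[478.0, -209.0], [505.0, -142.0], [505.0, -279.0], [451.0, -276.0], [451.0, -141.0]]
yellow
[324.  230.5] [8. 9.] 53.5 [[477.0, -169.0], [466.0, -159.0], [488.0, -159.0], [488.0, -178.0], [466.0, -178.0]]
[335.1 198.9] [ 8.3 17.5] 72.0 [[554.0, -198.0], [542.0, -177.0], [578.0, -202.0], [567.0, -218.0], [531.0, -194.0]]
blue
[220.3 200.8] [53.5 69.1] 1796.0 [[563.0, 90.0], [497.0, 179.0], [673.0, 133.0], [630.0, -2.0], [457.0, 48.0]]
```

View pics/crop.png

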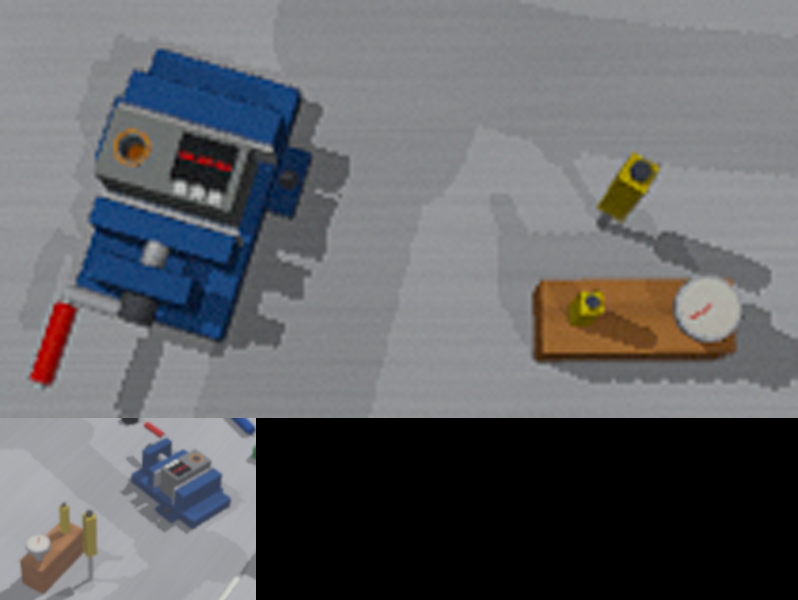

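The crop confirms it: the stand's stylus is at (590,305), visibly smaller than the free-standing one at (630,185). The thermometer is in the other hole at (708,308). I'll head for the crank.

Request:
carry_out --deltas '[[[0.92,-0.68,-0.13,0,0,-0.267,0.7],[0.92,-0.68,-0.13,0,0,-0.267,0.7],[0.92,-0.68,-0.13,0,0,-0.267,0.7],[0.92,-0.68,-0.13,0,0,-0.267,0.7],[0.92,-0.68,-0.13,0,0,-0.267,0.7],[0.92,-0.68,-0.13,0,0,-0.267,0.7],[0.92,-0.68,-0.13,0,0,-0.267,0.7]]]'

```text
time_s: 1.12
position: [398.4, -449.8, 251.0]
eef_rot: [[0.389, 0.921, -0.001], [0.921, -0.389, -0.0], [-0.001, -0.0, -1.0]]
contact_force: [-0.7, -0.3, -0.3]
gripper_width: 65.0
grasp_force: 0.0
```

```bash
cat >> h.py <<'E'
def mv(t,yaw):
    s=ctrl.get_state();R=np.array(s['eef_rot']);p=np.array(s['position'])
    y=np.radians(yaw);D=np.array([[np.cos(y),np.sin(y),0],[np.sin(y),-np.cos(y),0],[0,0,-1]])
    from scipy.spatial.transform import Rotation as Ro
    v=Ro.from_matrix(R.T@D).as_rotvec()/np.pi
    print('pos',p.round(1),'yaw',np.degrees(np.arctan2(R[1,0],R[0,0])).round(1),'d',(R.T@(np.array(t)-p)/250).round(3),'r',v.round(3),'t',round(s['time_s'],2),'F',np.round(s['contact_force'],1),'w',round(s['gripper_width'],1),round(s['grasp_force'],1),'q',np.round(s['joint_pos']))
E
python3 -c "
from h import *
mv((540,-240,250),115)
mv((461,-30,250),150)"
```

```text
pos [ 398.4 -449.8  251. ] yaw 67.1 d [0.993 0.195 0.003] r [-0.     0.    -0.266] t 1.12 F [-0.7 -0.3 -0.3] w 65.0 0.0 q [ 53.  24. -15. 106.   8.  51.  12.]
pos [ 398.4 -449.8  251. ] yaw 67.1 d [ 1.644 -0.423  0.003] r [-0.     0.    -0.461] t 1.12 F [-0.7 -0.3 -0.3] w 65.0 0.0 q [ 53.  24. -15. 106.   8.  51.  12.]
```

Request:
carry_out --deltas '[[[0.99,0.195,0,0,0,-0.266,0.7],[0.99,0.195,0,0,0,-0.266,0.7],[0.99,0.195,0,0,0,-0.266,0.7],[0.99,0.195,0,0,0,-0.266,0.7],[0.99,0.195,0,0,0,-0.266,0.7],[0.99,0.195,0,0,0,-0.266,0.7]]]'

```text
time_s: 1.88
position: [539.7, -241.0, 250.5]
eef_rot: [[-0.421, 0.907, -0.001], [0.907, 0.421, 0.0], [0.0, -0.001, -1.0]]
contact_force: [-0.2, -0.0, 0.0]
gripper_width: 65.1
grasp_force: 0.0
```

```bash
python3 -c "
from h import *
mv((500,-10,250),150)
mv((540,-240,250),115)"
```

```text
pos [ 539.7 -241.   250.5] yaw 114.9 d [0.905 0.245 0.002] r [-0.    -0.    -0.195] t 1.88 F [-0.2 -0.   0. ] w 65.1 0.0 q [ 39.  25. -29. 106.  15.  52.  28.]
pos [ 539.7 -241.   250.5] yaw 114.9 d [0.003 0.003 0.002] r [-0. -0. -0.] t 1.88 F [-0.2 -0.   0. ] w 65.1 0.0 q [ 39.  25. -29. 106.  15.  52.  28.]
```

Request:
carry_out --deltas '[[[0.9,0.25,0,0,0,-0.195,0.7],[0.9,0.25,0,0,0,-0.195,0.7],[0.9,0.25,0,0,0,-0.195,0.7],[0.9,0.25,0,0,0,-0.195,0.7],[0.9,0.25,0,0,0,-0.195,0.7],[0.9,0.25,0,0,0,-0.195,0.7]]]'

```text
time_s: 2.62
position: [501.4, -11.7, 250.9]
eef_rot: [[-0.865, 0.502, -0.0], [0.502, 0.865, -0.001], [-0.0, -0.001, -1.0]]
contact_force: [1.0, 0.7, -1.0]
gripper_width: 65.0
grasp_force: 0.0
```

```bash
python3 -c "
from h import *
mv((500,165,230),163.5)"
```

```text
pos [501.4 -11.7 250.9] yaw 149.9 d [0.359 0.609 0.083] r [-0.    -0.    -0.076] t 2.62 F [ 1.   0.7 -1. ] w 65.0 0.0 q [ 26.  21. -42. 117.  19.  49.  34.]
```

Request:
carry_out --deltas '[[[0.36,0.61,0.083,0,0,-0.076,0.7],[0.36,0.61,0.083,0,0,-0.076,0.7],[0.36,0.61,0.083,0,0,-0.076,0.7],[0.36,0.61,0.083,0,0,-0.076,0.7],[0.36,0.61,0.083,0,0,-0.076,0.7]]]'

```text
time_s: 3.25
position: [499.8, 165.4, 229.9]
eef_rot: [[-0.96, 0.281, -0.001], [0.281, 0.96, -0.001], [0.0, -0.001, -1.0]]
contact_force: [0.5, -0.9, -0.6]
gripper_width: 65.0
grasp_force: 0.0
```

```bash
python3 - <<'E'
from h import *
mv((500,165,230),163.5)
c=cam('wrist');save(c,'w1.png',k=1.4)
hsv=cv2.cvtColor(c['frame'],cv2.COLOR_RGB2HSV)
m=cv2.inRange(hsv,np.array([0,150,90]),np.array([6,255,255]))
for ct in cv2.findContours(m,cv2.RETR_EXTERNAL,cv2.CHAIN_APPROX_NONE)[0]:
    if cv2.contourArea(ct)<60: continue
    r=cv2.minAreaRect(ct);print(np.round(r,1) if 0 else r,[onz(c,*p,75,'wrist')[:2].round(1).tolist() for p in [r[0],*cv2.boxPoints(r)]])
E
```

```text
pos [499.8 165.4 229.9] yaw 163.7 d [-0.001 -0.001 -0.001] r [-0.    -0.     0.001] t 3.25 F [ 0.5 -0.9 -0.6] w 65.0 0.0 q [  8.  25. -44. 115.  23.  49.  24.]
((285.0, 156.0), (14.0, 54.0), 0.0) [[460.8, 181.1], [485.0, 166.8], [433.2, 182.0], [437.1, 195.1], [488.9, 180.2]]
```

View pics/w1.png

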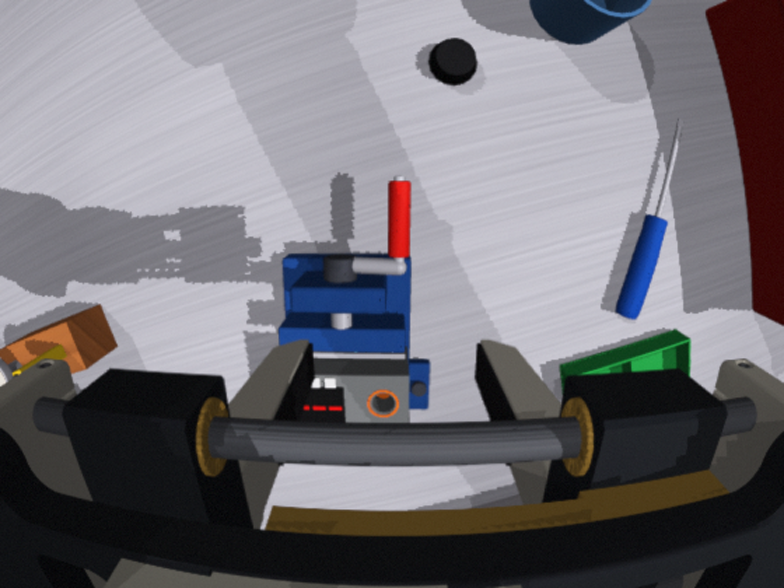

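The handle is at (399,220), the hub at (341,268), the screw at (341,320) and the hole at (383,404), so the tool is aligned with the vise.

```bash
python3 - <<'E'
from h import *
c=cam('wrist')
y=np.radians(-16.4);ex=np.array([np.cos(y),np.sin(y)]);ey=np.array([-np.sin(y),np.cos(y)])
g=lambda u,v,z:onz(c,u/1.4,v/1.4,z,'wrist')[:2]
for n,u,v,z in[('hub',341,268,66),('screw',341,320,65),('h',399.5,218.5,78),('hole',383,404,85),('h70',399.5,218.5,70),('h86',399.5,218.5,86)]:
    p=g(u,v,z);print(n,p.round(1),'vx',round(p@ex,1),'vy',round(p@ey,1))
E
```

```text
hub [484.9 128.9] vx 428.8 vy 260.5
screw [523.9 115.9] vx 469.9 vy 259.2
h [460.8 181.1] vx 390.9 vy 303.8
hole [592.6 129.4] vx 532.0 vy 291.4
h70 [461.6 180.9] vx 391.7 vy 303.9
h86 [459.9 181.2] vx 390.1 vy 303.7
```

Request:
carry_out --deltas '[[[0.175,0.017,0.25,0,0,0,0.7],[0.175,0.017,0.4,0,0,0,0.6],[0.175,0.017,0.6,0,0,0,0.5],[0.175,0.017,0.708,0,0,0,0.5],[0.175,0.017,0.708,0,0,0,0.5],[0.175,0.017,0.708,0,0,0,0],[0.175,0.017,0.708,0,0,0,0],[0.175,0.017,0.708,0,0,0,0],[0.175,0.017,0.708,0,0,0,0],[0.175,0.017,0.708,0,0,0,0]]]'

```text
time_s: 4.6
position: [458.1, 181.1, 53.6]
eef_rot: [[-0.96, 0.28, -0.001], [0.28, 0.96, -0.004], [-0.001, -0.004, -1.0]]
contact_force: [0.7, -6.4, 3.0]
gripper_width: 14.9
grasp_force: 29.9
```

```bash
python3 - <<'E'
from h import *
mv((459,181.7,53),163.6)
c=cam('wrist');save(c,'w2.png')
E
```

```text
pos [458.1 181.1  53.6] yaw 163.7 d [-0.003  0.003  0.002] r [-0.001  0.     0.001] t 4.6 F [ 0.7 -6.4  3. ] w 14.9 29.9 q [ -8.  37. -29. 128.  43.  25.   1.]
```

View pics/w2.png

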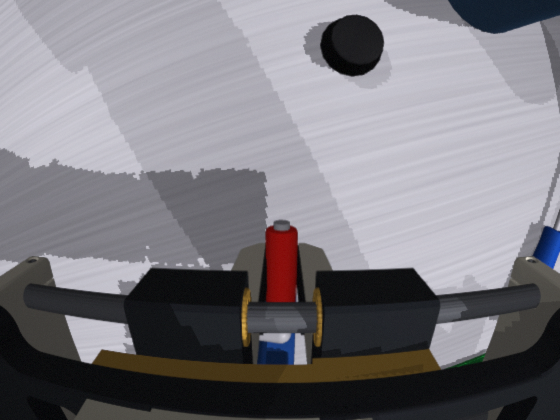

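The fingers hold the red sleeve at (281,250) between the pads. Next I compute the arc.

```bash
python3 - <<'E'
import numpy as np
a0=-1.285
for c in np.arange(0.24,1.5,.12):
    a=c-1.4;print(round(c,2),round((-45*np.sin(a)+45*np.sin(a0))/250,3),round(-45*(np.cos(a)-np.cos(a0))/250,3))
E
```

```text
0.24 -0.008 -0.021
0.36 -0.017 -0.04
0.48 -0.029 -0.058
0.6 -0.044 -0.075
0.72 -0.06 -0.089
0.84 -0.077 -0.102
0.96 -0.096 -0.112
1.08 -0.116 -0.12
1.2 -0.137 -0.126
1.32 -0.158 -0.129
1.44 -0.18 -0.129
```

Request:
carry_out --deltas '[[[0,-0.008,-0.021,0,0,0,0],[0,-0.017,-0.04,0,0,0,0],[0,-0.029,-0.058,0,0,0,0],[0,-0.044,-0.075,0,0,0,0],[0,-0.06,-0.089,0,0,0,0],[0,-0.077,-0.102,0,0,0,0],[0,-0.096,-0.112,0,0,0,0],[0,-0.116,-0.12,0,0,0,0],[0,-0.137,-0.126,0,0,0,0],[0,-0.158,-0.129,0,0,0,0]]]'

```text
time_s: 5.9
position: [448.7, 150.4, 87.3]
eef_rot: [[-0.961, 0.275, 0.005], [0.275, 0.961, 0.007], [-0.002, 0.008, -1.0]]
contact_force: [1.1, 10.6, 9.3]
gripper_width: 15.5
grasp_force: 29.9
```

```bash
python3 - <<'E'
from h import *
mv((459,181.7,53),163.6)
s=ctrl.get_state();p=s['position'];vy=p[0]*.2823+p[1]*.9593-259.8;z=p[2]+18.8-60
print(vy,z,np.hypot(vy,z),'crank',1.4-np.arctan2(vy,z), 'vx',p[0]*.9593-p[1]*.2823)
a0=1.32-1.4
for c in np.arange(1.44,2.6,.1):
    a=c-1.4;print(round(c,2),round((-45*np.sin(a)+45*np.sin(a0))/250,3),round(-45*(np.cos(a)-np.cos(a0))/250,3))
E
```

```text
pos [448.7 150.4  87.3] yaw 164.0 d [-0.005  0.131  0.138] r [0.003 0.001 0.002] t 5.9 F [ 1.1 10.6  9.3] w 15.5 29.9 q [ -2.  33. -33. 129.  40.  27.   7.]
11.105182120098164 46.08201709319039 47.401238056591296 crank 1.163521674435297 vx 387.9775812098373
1.44 -0.022 -0.0
1.54 -0.04 0.001
1.64 -0.057 0.005
1.74 -0.074 0.01
1.84 -0.091 0.017
1.94 -0.107 0.025
2.04 -0.122 0.035
2.14 -0.136 0.046
2.24 -0.148 0.059
2.34 -0.16 0.073
2.44 -0.17 0.088
2.54 -0.178 0.104
```

Request:
carry_out --deltas '[[[0,-0.022,-0.003,0,0,0,0],[0,-0.04,-0.004,0,0,0,0],[0,-0.057,-0.001,0,0,0,0],[0,-0.074,0.004,0,0,0,0],[0,-0.091,0.011,0,0,0,0],[0,-0.107,0.019,0,0,0,0],[0,-0.122,0.029,0,0,0,0],[0,-0.136,0.04,0,0,0,0]]]'

```text
time_s: 6.9
position: [436.7, 110.9, 77.1]
eef_rot: [[-0.96, 0.279, 0.0], [0.279, 0.96, -0.005], [-0.002, -0.004, -1.0]]
contact_force: [-3.4, -10.2, 22.1]
gripper_width: 14.7
grasp_force: 30.1
```

```bash
cat >> h.py <<'E'
def crank():
    s=ctrl.get_state();p=s['position'];vy=p[0]*.2823+p[1]*.9593-259.8;z=p[2]+18.8-60
    F=s['contact_force'];fy=F[0]*.2823+F[1]*.9593
    u=np.array([vy,z])/np.hypot(vy,z); tang=np.array([-u[1],u[0]])  # +tang = increasing angle from y to z = tightening reversed?
    print('vy,z',round(vy,1),round(z,1),'r',np.hypot(vy,z).round(1),'crank',(1.4-np.arctan2(vy,z)).round(3),'vx',round(p[0]*.9593-p[1]*.2823,1),'Ft(resist+)',round(-float(tang@[fy,F[2]]),1),'Fr',round(float(u@[fy,F[2]]),1),'F',F.round(1),'w',round(s['gripper_width'],1),s['time_s'])
E
python3 -c "
from h import *
crank()"
```

```text
vy,z -30.1 35.9 r 46.8 crank 2.098 vx 387.6 Ft(resist+) 6.0 Fr 23.9 F [ -3.4 -10.2  22.1] w 14.7 6.9
```

Request:
carry_out --deltas '[[[0,-0.013,0.0015,0,0,0,0],[0,-0.02,0.0095,0,0,0,0],[0,-0.02,0.0095,0,0,0,0]]]'

```text
time_s: 7.28
position: [435.6, 107.2, 74.1]
eef_rot: [[-0.96, 0.279, -0.0], [0.279, 0.96, -0.003], [-0.001, -0.002, -1.0]]
contact_force: [-1.7, -5.5, 8.3]
gripper_width: 15.2
grasp_force: 30.0
```

```bash
python3 -c "
from h import *
crank()"
```

```text
vy,z -34.0 32.9 r 47.3 crank 2.202 vx 387.6 Ft(resist+) 2.0 Fr 9.9 F [-1.7 -5.5  8.3] w 15.2 7.275
```

Request:
carry_out --deltas '[[[0,-0.007,0.008,0,0,0,0],[0,-0.013,0.016,0,0,0,0],[0,-0.013,0.016,0,0,0,0]]]'

```text
time_s: 7.65
position: [434.7, 104.2, 70.2]
eef_rot: [[-0.96, 0.279, -0.0], [0.279, 0.96, -0.002], [-0.001, -0.002, -1.0]]
contact_force: [-2.0, -5.0, 11.6]
gripper_width: 15.0
grasp_force: 30.0
```

```bash
python3 -c "
from h import *
crank()"
```

```text
vy,z -37.1 29.0 r 47.1 crank 2.308 vx 387.6 Ft(resist+) 5.9 Fr 11.4 F [-2.  -5.  11.6] w 15.0 7.65
```

Request:
carry_out --deltas '[[[0,-0.007,0.006,0,0,0,0],[0,-0.007,0.006,0,0,0,0]]]'

```text
time_s: 7.9
position: [434.5, 103.5, 69.0]
eef_rot: [[-0.961, 0.278, 0.001], [0.278, 0.961, -0.001], [-0.001, -0.001, -1.0]]
contact_force: [-1.9, -2.8, 16.6]
gripper_width: 15.0
grasp_force: 30.0
```

```bash
python3 -c "
from h import *
crank()"
```

```text
vy,z -37.9 27.8 r 47.0 crank 2.338 vx 387.6 Ft(resist+) 11.5 Fr 12.4 F [-1.9 -2.8 16.6] w 15.0 7.9
```

Request:
carry_out --deltas '[[[0,-0.006,0.006,0,0,0,0],[0,-0.006,0.006,0,0,0,0]]]'

```text
time_s: 8.15
position: [434.4, 102.8, 67.9]
eef_rot: [[-0.961, 0.277, 0.002], [0.277, 0.961, 0.0], [-0.002, 0.001, -1.0]]
contact_force: [-3.0, -0.9, 23.5]
gripper_width: 15.2
grasp_force: 30.0
```

```bash
python3 -c "
from h import *
crank()"
```

```text
vy,z -38.5 26.7 r 46.8 crank 2.365 vx 387.7 Ft(resist+) 18.3 Fr 14.7 F [-3.  -0.9 23.5] w 15.2 8.15
```

Request:
carry_out --deltas '[[[0,0,0,0,0,0,0.45],[0,0,0,0,0,0,0.45],[0,0,-0.2,0,0,0,0.45],[0,0,-0.45,0,0,0,0.45],[-0.1,0,-0.65,0,0,0,0.45],[-0.2,0,-0.65,0,0,0,0.45],[-0.2,0,-0.65,0,0,0,0.45]]]'

```text
time_s: 9.02
position: [483.6, 87.5, 228.9]
eef_rot: [[-0.96, 0.28, 0.001], [0.28, 0.96, 0.0], [-0.001, 0.0, -1.0]]
contact_force: [-0.5, -0.6, -1.1]
gripper_width: 41.8
grasp_force: 0.0
```

```bash
python3 - <<'E'
from h import *
mv((470,-60,240),120)
c=cam('wrist');save(c,'w3.png',(130,100,360,320),2.7)
E
```

```text
pos [483.6  87.5 228.9] yaw 163.7 d [-0.113 -0.582 -0.045] r [0.    0.    0.243] t 9.03 F [-0.5 -0.6 -1.1] w 41.8 0.0 q [ 18.  23. -47. 119.  24.  47.  31.]
```

View pics/w3.png

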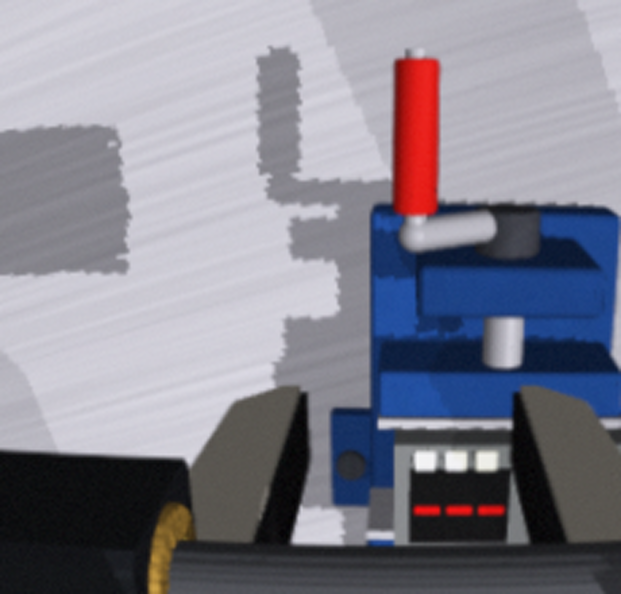

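The jaw is now flush against the controller and the handle is on the far side. Next, the stylus.

Request:
carry_out --deltas '[[[-0.42,-0.86,-0.124,0,0,-0.09,0.45],[-0.42,-0.86,-0.124,0,0,-0.09,0.45],[-0.42,-0.86,-0.124,0,0,-0.09,0.45],[-0.42,-0.86,-0.124,0,0,-0.09,0.45],[-0.42,-0.86,-0.124,0,0,-0.09,0.45],[-0.42,-0.86,-0.124,0,0,-0.09,0.45]]]'

```text
time_s: 9.82
position: [522.7, -146.1, 259.0]
eef_rot: [[-1.0, -0.002, -0.002], [-0.002, 1.0, 0.001], [0.002, 0.001, -1.0]]
contact_force: [0.3, 0.2, 0.1]
gripper_width: 41.7
grasp_force: 0.0
```

```bash
python3 - <<'E'
from h import *
mv((478,-169,250),180)
c=cam('wrist');save(c,'w4.png',k=1.4)
hsv=cv2.cvtColor(c['frame'],cv2.COLOR_RGB2HSV)
m=cv2.inRange(hsv,np.array([22,120,80]),np.array([35,255,255]))
for ct in cv2.findContours(m,cv2.RETR_EXTERNAL,cv2.CHAIN_APPROX_NONE)[0]:
    if cv2.contourArea(ct)<30: continue
    r=cv2.minAreaRect(ct);print(r,[onz(c,*p,128,'wrist')[:2].round(1).tolist() for p in [r[0],*cv2.boxPoints(r)]])
E
```

```text
pos [ 522.7 -146.1  259. ] yaw -179.9 d [ 0.179 -0.091  0.036] r [ 0.    -0.001  0.001] t 9.82 F [0.3 0.2 0.1] w 41.7 0.0 q [ 46.  26. -51. 111.  25.  55.  73.]
((228.59585571289062, 234.76425170898438), (20.80267333984375, 51.25087356567383), 30.256441116333008) [[554.8, -196.5], [573.1, -219.9], [527.2, -191.5], [537.5, -174.5], [584.3, -202.1]]
((254.5, 155.0), (18.0, 17.0), 90.0) [[477.6, -169.7], [469.2, -177.4], [469.3, -161.8], [485.9, -161.9], [485.8, -177.6]]
```

View pics/w4.png

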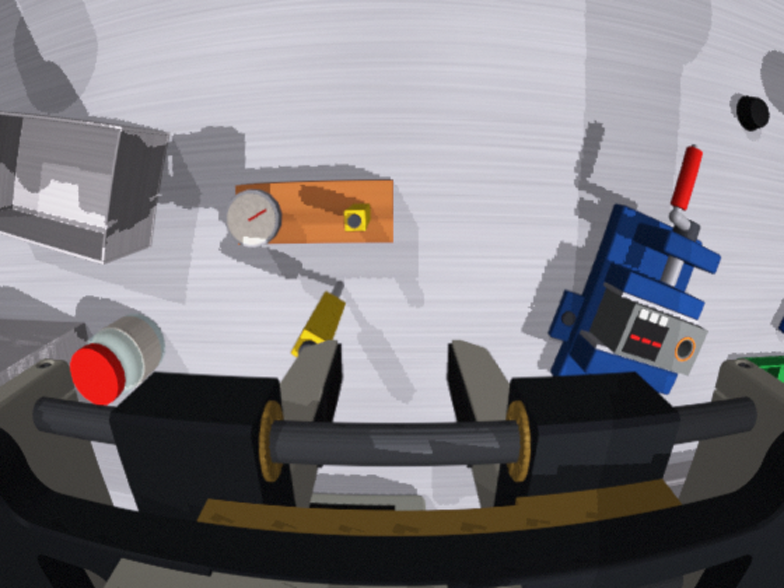

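The stand's stylus has its square top at (354,220), with the thermometer dial at (253,217). The big look-alike is at (320,320), with its tip at (340,287).

```bash
python3 - <<'E'
from h import *
c=cam('wrist');t=cam('top')
print('big base',onz(c,340/1.4,285/1.4,0,'wrist').round(),onz(t,329,208.5,0,'top').round())
print('hole ring wrist',onz(c,685/1.4,348/1.4,85,'wrist').round(1))
hsv=cv2.cvtColor(c['frame'],cv2.COLOR_RGB2HSV)
print(hsv[140:172,240:270:3,2]) if 0 else None
m=cv2.inRange(hsv,np.array([7,120,120]),np.array([20,255,255]));m[:, :440]=0;m[:220]=0;m[275:]=0
ys,xs=np.nonzero(m);print(xs.min(),xs.max(),ys.min(),ys.max());print(onz(c,(xs.min()+xs.max())/2,(ys.min()+ys.max())/2,85,'wrist').round(1))
mv((477.6,-169.6,81.2),180)
E
```

```text
big base [ 556. -196.    0.] [ 555. -201.    0.]
hole ring wrist [593.9 130.3  85. ]
482 495 241 257
[594.5 129.1  85. ]
pos [ 523.3 -145.5  259.6] yaw -179.8 d [ 0.183 -0.096  0.714] r [ 0.    -0.     0.001] t 9.97 F [-0.8 -0.4 -0.1] w 41.9 0.0 q [ 46.  26. -51. 111.  25.  55.  73.]
```

Request:
carry_out --deltas '[[[0.183,-0.096,0.1,0,0,0,0.45],[0.183,-0.096,0.3,0,0,0,0.45],[0.183,-0.096,0.5,0,0,0,0.45],[0.183,-0.096,0.714,0,0,0,0.45],[0.183,-0.096,0.714,0,0,0,0.45],[0.183,-0.096,0.714,0,0,0,0.45],[0.183,-0.096,0.714,0,0,0,0],[0.183,-0.096,0.714,0,0,0,0],[0.183,-0.096,0.714,0,0,0,0],[0.183,-0.096,0.714,0,0,0,0]]]'

```text
time_s: 11.22
position: [478.2, -171.8, 81.8]
eef_rot: [[-1.0, -0.0, 0.001], [-0.0, 1.0, -0.001], [-0.001, -0.001, -1.0]]
contact_force: [-0.8, -0.2, 7.8]
gripper_width: 13.9
grasp_force: 30.0
```

```bash
python3 - <<'E'
from h import *
mv((478,-169,250),180)
E
```

```text
pos [ 478.2 -171.8   81.8] yaw -180.0 d [ 0.     0.011 -0.673] r [-0.  0.  0.] t 11.22 F [-0.8 -0.2  7.8] w 13.9 30.0 q [ 40.  37. -38. 125.  43.  33.  59.]
```

Request:
carry_out --deltas '[[[0,0,-0.08,0,0,0,0],[0,0,-0.16,0,0,0,0],[0,0,-0.24,0,0,0,0],[0,0,-0.36,0,0,0,0],[0,0,-0.5,0,0,0,0],[0,0,-0.6,0,0,0,0],[0,0,-0.6,0,0,0,0],[0,0,-0.6,0,0,0,0]]]'

```text
time_s: 12.22
position: [477.4, -171.7, 230.5]
eef_rot: [[-1.0, -0.001, -0.001], [-0.001, 1.0, -0.0], [0.001, -0.0, -1.0]]
contact_force: [-0.6, -0.4, -1.4]
gripper_width: 13.8
grasp_force: 30.0
```

```bash
python3 - <<'E'
from h import *
mv((560,40,230),163.6)
c=cam('wrist');s=cam('scene')
A=cv2.resize(c['frame'],(560,420));B=cv2.resize(s['frame'][150:300,190:350],(448,420),interpolation=cv2.INTER_CUBIC)
im=np.hstack([A[:,160:400],B]);cv2.imwrite('pics/w5.png',im[:,:,::-1])
E
```

```text
pos [ 477.4 -171.7  230.5] yaw -180.0 d [-0.331  0.847  0.002] r [-0.    -0.     0.091] t 12.22 F [-0.6 -0.4 -1.4] w 13.8 30.0 q [ 51.  26. -51. 117.  26.  50.  75.]
```

View pics/w5.png

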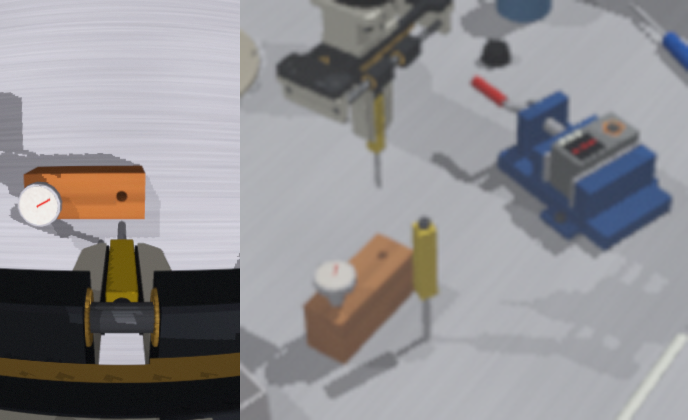

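The stylus is held straight. Its tip is at about (122,222) in the left panel and the stand hole is empty; the look-alike is untouched.

Request:
carry_out --deltas '[[[-0.33,0.85,0,0,0,0.09,0],[-0.33,0.85,0,0,0,0.09,0],[-0.33,0.85,0,0,0,0.09,0],[-0.33,0.85,0,0,0,0.09,0],[-0.33,0.85,0,0,0,0.09,0],[-0.33,0.85,0,0,0,0.09,0],[-0.33,0.85,0,0,0,0.09,0]]]'

```text
time_s: 13.2
position: [559.8, 39.5, 230.7]
eef_rot: [[-0.96, 0.28, -0.001], [0.28, 0.96, -0.001], [0.001, -0.001, -1.0]]
contact_force: [0.2, -0.1, -0.6]
gripper_width: 14.1
grasp_force: 30.0
```

```bash
python3 - <<'E'
from h import *
mv((580,129.5,220),163.6)
E
```

```text
pos [559.8  39.5 230.7] yaw 163.7 d [0.023 0.368 0.042] r [-0.    -0.     0.001] t 13.2 F [ 0.2 -0.1 -0.6] w 14.1 30.0 q [ 22.  28. -45. 111.  25.  52.  37.]
```

Request:
carry_out --deltas '[[[-0.03,0.384,0.042,0,0,0,0],[-0.03,0.384,0.042,0,0,0,0],[-0.03,0.384,0.042,0,0,0,0],[-0.03,0.384,0.042,0,0,0,0],[-0.03,0.384,0.042,0,0,0,0]]]'

```text
time_s: 13.82
position: [594.1, 129.2, 220.7]
eef_rot: [[-0.96, 0.28, -0.0], [0.28, 0.96, -0.001], [-0.0, -0.001, -1.0]]
contact_force: [0.2, -0.1, -1.1]
gripper_width: 13.6
grasp_force: 30.0
```

```bash
python3 - <<'E'
from h import *
mv((594,129.5,194),163.6)
c=cam('wrist');save(c,'w6.png',(180,120,380,270),4)
hsv=cv2.cvtColor(c['frame'],cv2.COLOR_RGB2HSV)
m=cv2.inRange(hsv,np.array([5,120,110]),np.array([20,255,255]));m[:,:200]=0;m[:,360:]=0;m[:120]=0;m[300:]=0
for ct in cv2.findContours(m,cv2.RETR_EXTERNAL,cv2.CHAIN_APPROX_NONE)[0]:
    if len(ct)<8: continue
    e=cv2.fitEllipse(ct);print(e,cv2.boundingRect(ct),onz(c,*e[0],85,'wrist').round(1))
E
```

```text
pos [594.1 129.2 220.7] yaw 163.7 d [0.001 0.001 0.107] r [-0.     0.     0.001] t 13.82 F [ 0.2 -0.1 -1.1] w 13.6 30.0 q [ 11.  32. -44. 106.  27.  54.  29.]
((315.6683654785156, 297.64404296875), (3.084965467453003, 3.3913655281066895), 143.11903381347656) (314, 296, 4, 4) [705.9 135.4  85. ]
((249.30067443847656, 295.37030029296875), (5.706121444702148, 9.95393180847168), 22.016963958740234) (246, 290, 7, 10) [683.2  68.2  85. ]
((280.2818298339844, 201.97584533691406), (24.342885971069336, 25.161666870117188), 97.546630859375) (268, 190, 26, 25) [594.2 128.7  85. ]
```

View pics/w6.png

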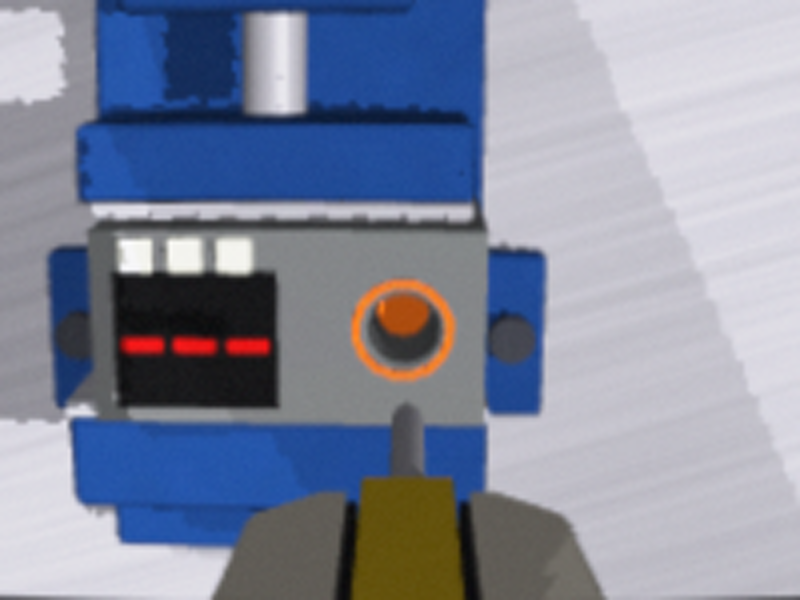

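The ring around the hole is centred at (403,330) with the orange button inside, and the stylus tip is at (406,406), in line with it.

```bash
python3 - <<'E'
from h import *
c=cam('wrist');mv((594.2,128.7,194),163.7)
for v in(221.5,222.5):
  for z in (148,152): print(v,z,onz(c,281.6,v,z,'wrist').round(1))
E
```

```text
pos [594.2 129.8 220.9] yaw 163.7 d [-0.001 -0.004  0.107] r [-0.  0.  0.] t 13.93 F [-0.2 -0.3 -1. ] w 13.8 30.0 q [ 11.  32. -44. 106.  27.  54.  29.]
221.5 148 [594.5 130.1 148. ]
221.5 152 [593.3 130.5 152. ]
222.5 148 [595.3 129.9 148. ]
222.5 152 [594.  130.3 152. ]
```

Request:
carry_out --deltas '[[[0,-0.005,0.08,0,0,0,0],[0,-0.005,0.16,0,0,0,0],[0,-0.005,0.23,0,0,0,0],[0,-0.005,0.3,0,0,0,0],[0,-0.005,0.32,0,0,0,0],[0,-0.005,0.32,0,0,0,0]]]'

```text
time_s: 14.68
position: [593.8, 130.3, 140.4]
eef_rot: [[-0.961, 0.278, -0.001], [0.278, 0.961, 0.0], [0.001, -0.0, -1.0]]
contact_force: [-0.5, -0.7, -0.3]
gripper_width: 13.8
grasp_force: 30.0
```

```bash
python3 - <<'E'
from h import *
mv((594.2,128.7,130),163.7)
E
```

```text
pos [593.8 130.3 140.4] yaw 163.9 d [-0.003 -0.006  0.042] r [-0.    -0.     0.001] t 14.68 F [-0.5 -0.7 -0.3] w 13.8 30.0 q [  8.  37. -40. 110.  33.  45.  24.]
```

Request:
carry_out --deltas '[[[0,-0.005,0.012,0,0,0,0],[0,-0.005,0.02,0,0,0,0],[0,-0.005,0.028,0,0,0,0],[0,-0.005,0.034,0,0,0,0],[0,-0.005,0.034,0,0,0,0]]]'

```text
time_s: 15.3
position: [593.7, 128.8, 132.4]
eef_rot: [[-0.961, 0.278, 0.0], [0.278, 0.961, -0.0], [-0.0, -0.0, -1.0]]
contact_force: [-0.7, -0.2, 3.1]
gripper_width: 13.9
grasp_force: 30.0
```

```bash
python3 - <<'E'
from h import *
mv((594.2,128.7,130),163.7)
E
```

```text
pos [593.7 128.8 132.4] yaw 163.8 d [-0.002  0.     0.01 ] r [-0.     0.     0.001] t 15.3 F [-0.7 -0.2  3.1] w 13.9 30.0 q [  8.  37. -39. 110.  33.  44.  24.]
```

Request:
carry_out --deltas '[[[0,0,0.006,0,0,0,0],[0,0,0.012,0,0,0,0],[0,0,0.012,0,0,0,0]]]'

```text
time_s: 15.68
position: [593.7, 128.8, 129.7]
eef_rot: [[-0.96, 0.278, 0.001], [0.278, 0.96, -0.0], [-0.001, -0.0, -1.0]]
contact_force: [-1.6, -0.2, 7.4]
gripper_width: 14.3
grasp_force: 30.0
```

```bash
python3 - <<'E'
from h import *
mv((594.2,128.7,130),163.7)
E
```

```text
pos [593.7 128.8 129.7] yaw 163.8 d [-0.002  0.    -0.001] r [-0.     0.     0.001] t 15.68 F [-1.6 -0.2  7.4] w 14.3 30.0 q [  8.  38. -39. 110.  34.  44.  24.]
```

Request:
carry_out --deltas '[[[0,0,0.005,0,0,0,0],[0,0,0.005,0,0,0,0],[0,0,0.005,0,0,0,0]]]'

```text
time_s: 16.05
position: [593.9, 128.9, 129.3]
eef_rot: [[-0.96, 0.278, 0.001], [0.278, 0.96, -0.001], [-0.002, -0.0, -1.0]]
contact_force: [-3.1, -1.8, 16.2]
gripper_width: 14.1
grasp_force: 30.0
```

```bash
python3 - <<'E'
from h import *
mv((594.2,128.7,130),163.7)
c=cam('wrist');s=cam('scene')
A=c['frame'][100:310,180:380];B=cv2.resize(s['frame'][150:260,230:360],(400,338),interpolation=cv2.INTER_CUBIC)
A=cv2.resize(A,(322,338));cv2.imwrite('pics/w7.png',np.hstack([A,B])[:,:,::-1])
E
```

```text
pos [593.9 128.9 129.3] yaw 163.8 d [-0.002 -0.    -0.003] r [-0.     0.     0.001] t 16.05 F [-3.1 -1.8 16.2] w 14.1 30.0 q [  8.  38. -39. 110.  34.  44.  24.]
```

View pics/w7.png

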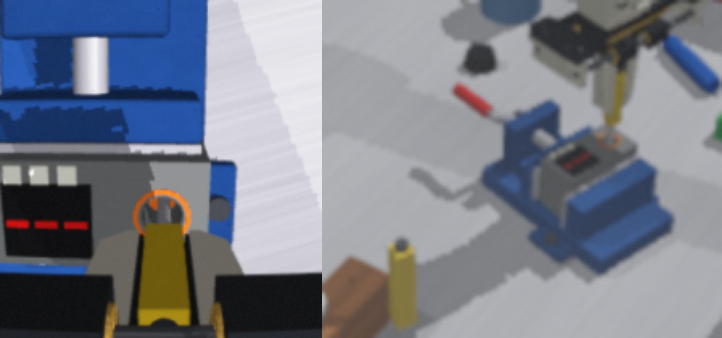

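The shank is inside the ring at (162,212) and the force rose stiffly to 16 N, so the button is bottomed out. The controller is still seated, so I'm handing in.

```bash
python3 -c "
from rig import ctrl
print(ctrl.close_job())"
```

```text
the job is handed in; nothing more can be done
None
```

I handed the job in at about 16 s of the 54 s allowed: the vise grips the controller (about 18 N at the handle), and the stylus from the stand is still held, pressing the reset button with about 16 N, which rose stiffly as if the button is fully down; the judge's result was not shown.

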